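# Horn stand, socket up

### The arm

A 6-joint arm with a two-finger parallel gripper is mounted at the origin on the work surface. World frame = base frame: x ahead of the robot, y to its left, z up, the work surface at z = 0. Lengths are in mm, angles in degrees, forces in N, time in s.
With the tool pointing down it reaches from about 275 to 850 mm from the base axis. Payload 19 kg.
Tool frame: the origin (TCP) lies between the finger pads; the fingertips stand 8 mm ahead of it and the grasp point (between the pads) lies 11 mm behind it; z points along the fingers, x is the direction in which the jaws open and shut, and the axes are right-handed (so a half turn about z gives the same grasp; the last joint's range is limited). The gripper opens to 85 mm and grips with 20 to 120 N. Pads are 22 mm wide; open, the fingers measure 114 mm over their backs; the gripper's body (76 mm by 85 mm) begins 54 mm behind the grasp point. The pads swing forward as they close: fully open they stand 13 mm farther back than shut.
Start: joints at [-72.594, 8.623, 82.357, -0, 89.026, -7.678], TCP at [243.741, -520.751, 239.267] pointing down, gripper open.
Joint ranges: [-160.23, 160.23], [-39.13, 120.54], [6.94, 153.29], [-79.49, 259.48], [9.18, 160.14], [-161.06, 161.06]. Speed limits (degrees/s): [108.29, 108.29, 127.2, 172.46, 172.46, 172.46].

### API

Orientations are given as a 3x3 rotation matrix whose columns are the frame's x, y, z axes.
In Python, from rig import env, eyes, ticket gives the robot as it stands.
- The arm moves only by the tool jog_arm, never from a script. Its argument "targets" is a list that holds one entry, the list of rows, each a list of 7 numbers: the shift along the tool's x, y, z in mm, then the turn, a rotation vector about the tool's x, y, z in degrees, then the closure in counts, from 0 (fully open) to 255 (shut). In form: [[[x, y, z, rx, ry, rz, gripper], ...]]. A call has 1 to 10 rows; each row shifts and turns the commanded pose from where the row before left it, along the tool's axes as they then stand; what a row does not reach is not made up. A row lasts 1/10 s, in which the tool goes at most 50 mm and 8.59 degrees, less where a joint would pass 70% of its speed; a pose out of reach is approached as far as the arm can. A call is refused whole if a number of a shift passes 50 or a number of a turn 8.59, either way. A call with a gripper value outside its range is refused whole. The fingers move at their own pace and stop on an object; "squeeze" is the grip in N (left out, the last holds). Time passes only in rows, so rows that do not move let the fingers close. It gives the time, the measured TCP pose, the force and the opening at its end, in the units of the state.
- env.state(): the state, without advancing time (a new reading comes with each control period).
- eyes.get_image(name): name is "scene" or "top" or "wrist"; returns the picture (420x560x3 uint8, red, green, blue); there is no depth.
- eyes.camera_info(name): a dict with "intrinsics" (3x3 intrinsics, pixels), "dist" ([k1, k2, p1, p2, k3] as OpenCV has them; the pictures are not rectified), "R" (3x3) and "t" (3): a world point X has camera coordinates R X + t; the wrist camera has in their place "tool_from_camera" (4x4, takes a point from camera to tool coordinates, whose origin is the TCP and whose axes are the tool frame's). Camera axes: x right, y down, z forward; pixel columns grow to the right and rows downward; lengths in mm; the calibration is good to about 2 mm. A picture is of the moment at which its call begins: read the wrist's pose just before it. camera_info takes no time and is no camera call.
- ticket.hand_in(): hands the job in, once; it reports no verdict.
The state is a dict: "time": time; "joint_positions": joint angles; "joint_vel": joint speeds; "joint_torque": joint torques, N m; "ee_pos": TCP position; "eef_rot": TCP orientation; "ft_force": force on the tool from outside, world axes, zero at the start; "torque": the same for the moment, N m; "gripper_width": finger opening in mm.
Only numpy, scipy, OpenCV 4.12 (cv2) and the standard library are available. Lean on these libraries where they do the work, as an engineer would, in place of code of your own. Each camera call takes 0.05 s, during which the arm holds its last target.

### The job

Pick up the blue eight-sided horn stand that lies on the stall table and find which end has the deep socket for the horn (the other end has only a shallow recess). Turn it so that the socket faces straight up and hold it still over the middle of the round cork mat, about 15 cm above the table, ready for the horn to be dropped in; finish while still holding it in the gripper. Leave the other goods on the table where they are.

Things in the scene. Friction and masses are not known exactly. Their poses are not given: they have to be found in the camera images.
- stand_center (a point): Centre of the blue painted wooden horn stand, bare wood at the bottom of both openings: an eight-sided bar, 50 mm across flats, 84 mm long, 0.11 to 0.22 kg, an equal gold band near each end. It starts lying on a flat, centre 25 mm above the table, two flats upright at its sides. Its x axis runs along the bar and points out of the SOCKET end; z is up at the start.
- mat_center (a point): Centre of the top of the round cork mat with green rim, fixed flat on the table, 170 mm across, top 6 mm above the table.
- horn_red: Bystander, to be left alone: red curved horn figurine standing on a round black foot, 160 mm tall; origin at the centre of its underside.
- horn_white: Bystander, to be left alone: white curved horn figurine on a round black foot, 130 mm tall; origin at the centre of its underside.
- horn_black: Bystander, to be left alone: black curved horn figurine on a round red foot, 110 mm tall; origin at the centre of its underside.
- bowl: Bystander, to be left alone: blue ceramic bowl, 110 mm across, 45 mm tall; origin at the centre of its underside.
- bangle_wood: Bystander, to be left alone: plain wooden bangle lying flat, 72 mm across, 12 mm high; origin at the centre of its underside.
- bangle_red: Bystander, to be left alone: red bangle lying flat, 72 mm across, 12 mm high; origin at the centre of its underside.
- glue: Bystander, to be left alone: white glue bottle with red cap, 44 mm across, 110 mm tall; origin at the centre of its underside.
- mat: The same cork mat; origin at the centre of its underside, on the table.
- stand: The same horn stand; origin on its lower flat at the start, 25 mm below its centre along its own z; same axes as point stand_center. Both ends have an eight-sided opening 34 mm across: at its +x end the blind socket, 47 mm deep, at its -x end only a foot recess, 6 mm deep.
Not all that is in view belongs to the job. What is shaped like the stand but green is not meant.

How it is judged:
By the outcome, as a careful person would: the job done as asked, in the order asked, and still so for the second after the job is handed in, while the arm keeps its last pose, push and grip.
It also fails if it takes over 35 s, if anything falls off the work surface, if the arm or the gripper's body presses on something with over 40 N, if the wrist force passes 120 N, or if a joint passes its speed limit or range.

## Working session

There is one attempt and no reset: what is moved stays moved. The work goes in short steps, Python scripts to look and compute and a tool call to move; the robot and the scene stay as the last step left them, time stands still between calls to the robot, and variables do not carry over. Pictures are saved under pics/ and viewed, and the job is handed in when it is done.

Besides the shell and the picture viewer there is one more tool, called after "Emit:" as name(argument=value, ...), one argument or row to a line, values as JSON. jog_arm: Moves the arm, as the interface text tells. Its arguments: {"type":"object","properties":{"targets":{"type":"array","items":{"type":"array","items":{"type":"array","items":{"type":"number"}}}},"squeeze":{"type":"number"}},"required":["targets"]}

```bash
ls; mkdir -p pics; python3 - <<'E'
from rig import env,eyes,ticket
import cv2,json
s=env.state();print(s)
for n in ["scene","top","wrist"]:
    im=eyes.get_image(n);cv2.imwrite(f"pics/{n}0.png",im[:,:,::-1]);i=eyes.camera_info(n);print(n,i)
E
```

```text
pics
{'time': 0.0, 'joint_positions': array([-7.25958282e+01,  8.64974800e+00,  8.23934434e+01,  6.03343480e-04,
        8.90254734e+01, -7.67788014e+00]), 'joint_vel': array([ 0.06018403,  0.08566407, -0.07201674,  0.10831848,  0.07181452,
        0.05485541]), 'joint_torque': array([ 2.17886067e-03, -7.13053679e+01, -5.70874894e+01, -5.01985517e-05,
        8.89064366e-03, -2.56224695e-05]), 'ee_pos': array([ 243.66264118, -520.55752288,  238.68360587]), 'eef_rot': array([[ 4.23915355e-01, -9.05701745e-01, -3.48415000e-04],
       [-9.05701035e-01, -4.23915464e-01,  1.14671042e-03],
       [-1.18627613e-03, -1.70548329e-04, -9.99999282e-01]]), 'ft_force': array([-0.8272523 , -0.76248556,  0.02441594]), 'torque': array([0.03864406, 0.02146247, 0.00029812]), 'gripper_width': 85.12177247775725}
scene {'intrinsics': array([[412.30399792,   0.        , 273.49847794],
       [  0.        , 412.30399792, 212.67285377],
       [  0.        ,   0.        ,   1.        ]]), 'dist': array([-0.05428501,  0.        ,  0.        ,  0.        ,  0.        ]), 'R': array([[-0.28886782,  0.95735211
[... 548 characters left out ...]
.00441709, -0.99532619]]), 't': array([ -33.76714733,  579.3374309 , 1639.73660126])}
wrist {'intrinsics': array([[342.73076269,   0.        , 276.35230644],
       [  0.        , 342.73076269, 208.77047203],
       [  0.        ,   0.        ,   1.        ]]), 'dist': array([0.00772287, 0.        , 0.        , 0.        , 0.        ]), 'tool_from_camera': array([[ 9.99999393e-01, -6.79975475e-04, -8.66712652e-04,
         2.27701344e-01],
       [ 8.98991036e-04,  9.58436436e-01,  2.85304731e-01,
        -7.23063620e+01],
       [ 6.36688766e-04, -2.85305337e-01,  9.58436466e-01,
        -1.35728065e+02],
       [ 0.00000000e+00,  0.00000000e+00,  0.00000000e+00,
         1.00000000e+00]])}
```

View pics/scene0.png

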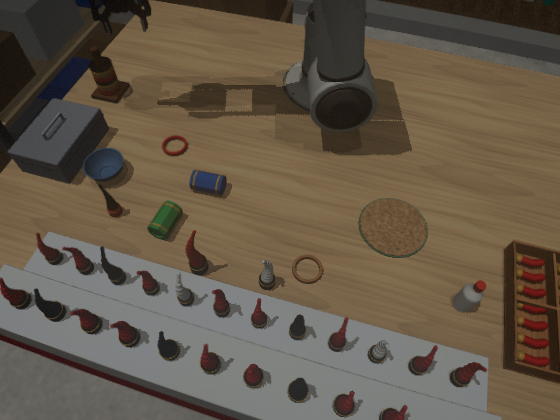

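View pics/top0.png

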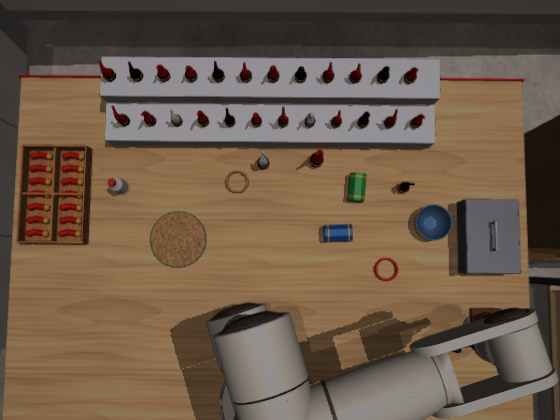

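View pics/wrist0.png

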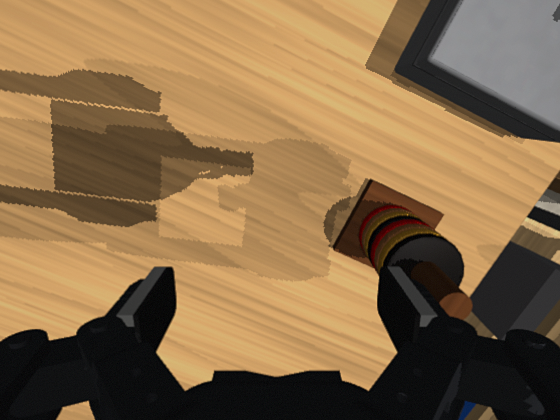

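```bash
cat > h.py <<'E'
from rig import env,eyes,ticket
import cv2,numpy as np
def ray(n,uv,st=None):
    i=eyes.camera_info(n);p=cv2.undistortPoints(np.array(uv,float).reshape(-1,1,2),i["intrinsics"],i["dist"])[:,0]
    d=np.c_[p,np.ones(len(p))]
    if n=="wrist":
        T=i["tool_from_camera"];R=st["eef_rot"]@T[:3,:3];o=st["eef_rot"]@T[:3,3]+st["ee_pos"];return o,d@R.T
    return -i["R"].T@i["t"],d@i["R"]
def plane(n,uv,z,st=None):
    o,d=ray(n,uv,st);return o+d*((z-o[2])/d[:,2])[:,None]
def proj(n,X,st=None):
    i=eyes.camera_info(n);X=np.atleast_2d(X)
    if n=="wrist":
        T=i["tool_from_camera"];Y=(X-st["ee_pos"])@st["eef_rot"];Y=(Y-T[:3,3])@T[:3,:3]
    else: Y=X@i["R"].T+i["t"]
    return cv2.projectPoints(Y,np.zeros(3),np.zeros(3),i["intrinsics"],i["dist"])[0][:,0]
E
python3 - <<'E'
from h import *
im=cv2.imread("pics/top0.png");hsv=cv2.cvtColor(im,cv2.COLOR_BGR2HSV)
def blob(m,z,box,name):
    q=np.zeros_like(m);x0,y0,x1,y1=box;q[y0:y1,x0:x1]=m[y0:y1,x0:x1]
    c=max(cv2.findContours(q,0,1)[0],key=cv2.contourArea);r=cv2.minAreaRect(c);
    b=plane("top",cv2.boxPoints(r),z);print(name,r,plane("top",[r[0]],z).round(1));print(b.round(1)); return c
blue=cv2.inRange(hsv,(105,100,40),(130,255,255))
blue=cv2.morphologyEx(blue,cv2.MORPH_CLOSE,np.ones((7,7)))
blob(blue,50,(310,215,370,250),"stand")
m=cv2.inRange(hsv,(35,50,20),(95,255,255))
c=blob(m,6,(140,200,215,275),"mat");print(cv2.minEnclosingCircle(c));e=cv2.fitEllipse(cv2.convexHull(c));print(e,plane("top",[e[0]],6))
for n,p in dict(green=(357,187),bowl=(433,222),redb=(386,269),horn=(404,187),wb=(237,182),redh=(316,158)).items():print(n,plane("top",[p],15).round())
i=eyes.camera_info("scene");print(-i["R"].T@i["t"])
sc=cv2.imread("pics/scene0.png");cv2.imwrite("pics/crop_s.png",np.hstack([cv2.resize(sc[155:210,175:240],(390,330),interpolation=2),cv2.resize(im[205:260,305:370],(390,330),interpolation=2)]))
E
```

```text
stand ((338.0, 233.0), (16.0, 28.0), 90.0) [[ 506.  -208.5   50. ]]
[[ 529.7 -166.5   50. ]
 [ 530.5 -250.7   50. ]
 [ 482.4 -250.5   50. ]
 [ 481.7 -166.5   50. ]]
mat ((199.7579345703125, 239.1360321044922), (12.518781661987305, 46.010868072509766), 1.2453643083572388) [[485.7 213.    6. ]]
[[415.4 232.2   6. ]
 [557.2 232.5   6. ]
 [556.6 193.7   6. ]
 [414.9 193.7   6. ]]
((193.5, 239.0), 23.00553321838379)
((183.40086364746094, 239.037109375), (44.939701080322266, 51.66486740112305), 4.821099758148193) [[485.58726298 263.52296903   6.        ]]
green [[ 651. -271.   15.]]
bowl [[ 544. -504.   15.]]
redb [[ 399. -358.   15.]]
horn [[ 652. -417.   15.]]
wb [[663. 100.  15.]]
redh [[ 741. -144.   15.]]
[1093.26338496  141.94067999  892.47157791]
```

View pics/crop_s.png

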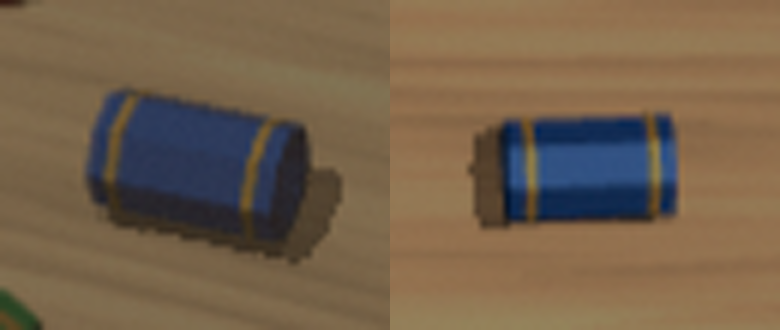

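```bash
cat >> h.py <<'E'
from scipy.spatial.transform import Rotation as Ro
def plan(P,R,N,g=0,st=None):
    st=st or env.state();p=np.array(st["ee_pos"]);A=np.array(st["eef_rot"]);rows=[]
    for k in range(N):
        n=N-k
        w=np.degrees(Ro.from_matrix(A.T@R).as_rotvec())/n
        s=A.T@(np.array(P)-p)/n
        s=s.round(0) if n>1 else s.round(1);w=w.round(1)
        rows.append([*s.tolist(),*w.tolist(),g]);p=p+A@s;A=A@Ro.from_rotvec(np.radians(w)).as_matrix()
    print(str(rows).replace(".0,",",").replace(" ",""))
def tool(lean,yaw=0):
    # lean>0: tool z tips to -y; tool x=+x world yawed
    return Ro.from_euler("z",yaw,degrees=True).as_matrix()@np.diag([1.,-1,-1])@Ro.from_euler("x",-lean,degrees=True).as_matrix()
E
python3 - <<'E'
from h import *
print(tool(30))
plan([505,-140,140],tool(30),12)
im=cv2.imread("pics/top0.png");hsv=cv2.cvtColor(im,cv2.COLOR_BGR2HSV)
m=cv2.inRange(hsv,(35,50,20),(95,255,255));m[:200]=0;m[275:]=0;m[:,:145]=0;m[:,212:]=0
p=np.argwhere(m)[:,::-1];w=plane("top",p,6)[:,:2]
c=np.linalg.lstsq(np.c_[2*w,np.ones(len(w))],(w**2).sum(1),rcond=None)[0]
print(c[:2],np.sqrt(c[2]+c[0]**2+c[1]**2),len(w))
E
```

```text
[[ 1.         0.         0.       ]
 [ 0.        -0.8660254 -0.5      ]
 [ 0.         0.5       -0.8660254]]
[[-19,-33,8,-2.2,1.4,-5.3,0],[-17,-35,7,-2.2,1.4,-5.3,0],[-13,-37,5,-2.2,1.4,-5.3,0],[-10,-38,3,-2.2,1.4,-5.3,0],[-6,-39,1,-2.2,1.4,-5.3,0],[-3,-39,-0,-2.3,1.4,-5.3,0],[1,-39,-2,-2.2,1.4,-5.3,0],[4,-39,-3,-2.3,1.4,-5.3,0],[8,-38,-5,-2.2,1.4,-5.2,0],[12,-37,-6,-2.3,1.4,-5.3,0],[15,-36,-7,-2.2,1.4,-5.2,0],[18.6,-34.1,-8.2,-2.3,1.5,-5.3,0]]
[485.9469972  281.46905106] 86.08361796946662 124
```

Candidates: the blue bar at top (338,233), the green bar at (357,187) and the blue bowl at (433,222). I choose the blue eight-sided bar with gold bands at (338,233). The crop confirms it. The +y end is in shadow, so I'll look at it with the wrist camera.

Emit:
jog_arm(
  targets=[
    [[-19,-33,8,-2.2,1.4,-5.3,0],[-17,-35,7,-2.2,1.4,-5.3,0],[-13,-37,5,-2.2,1.4,-5.3,0],[-10,-38,3,-2.2,1.4,-5.3,0],[-6,-39,1,-2.2,1.4,-5.3,0],[-3,-39,0,-2.3,1.4,-5.3,0],[1,-39,-2,-2.2,1.4,-5.3,0],[4,-39,-3,-2.3,1.4,-5.3,0],[8,-38,-5,-2.2,1.4,-5.2,0],[12,-37,-6,-2.3,1.4,-5.3,0]],
  ],
)

```text
time: 1.15
ee_pos: [462.2, -202.8, 156.7]
eef_rot: [[0.983, -0.18, -0.041], [-0.18, -0.885, -0.429], [0.04, 0.429, -0.902]]
ft_force: [0.9, -1.6, -0.7]
gripper_width: 85.4
```

Emit:
jog_arm(
  targets=[
    [[15,-36,-7,-2.2,1.4,-5.2,0],[19,-34,-8,-2.3,1.5,-5.3,0],[0,0,0,0,0,0,0],[0,0,0,0,0,0,0],[0,0,0,0,0,0,0]],
  ],
)

```text
time: 1.65
ee_pos: [505.1, -141.0, 140.3]
eef_rot: [[1.0, -0.001, -0.0], [-0.001, -0.866, -0.5], [0.0, 0.5, -0.866]]
ft_force: [-0.1, -0.2, 0.2]
gripper_width: 85.2
```

```bash
python3 - <<'E'
from h import *
s=env.state();print(s["time"],s["joint_positions"].round(1),s["ee_pos"],s["eef_rot"].round(3))
im=eyes.get_image("wrist")[:,:,::-1];cv2.imwrite("pics/w1.png",im)
E
```

```text
1.65 [ -6.9   5.7 102.6 -31.7  70.9   3.6] [ 505.11522559 -140.99731589  140.27131477] [[ 1.    -0.001 -0.   ]
 [-0.001 -0.866 -0.5  ]
 [ 0.     0.5   -0.866]]
```

View pics/w1.png

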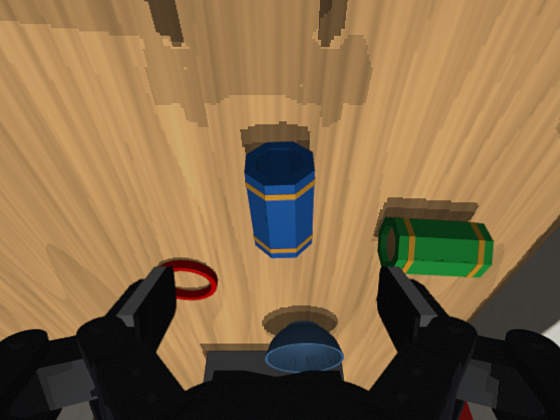

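```bash
python3 - <<'E'
import cv2
im=cv2.imread("pics/w1.png")[130:270,220:340]
cv2.imwrite("pics/w1c.png",cv2.convertScaleAbs(cv2.resize(im,None,fx=4,fy=4,interpolation=2),alpha=1.6,beta=15))
E
```

```text
(no output)
```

View pics/w1c.png

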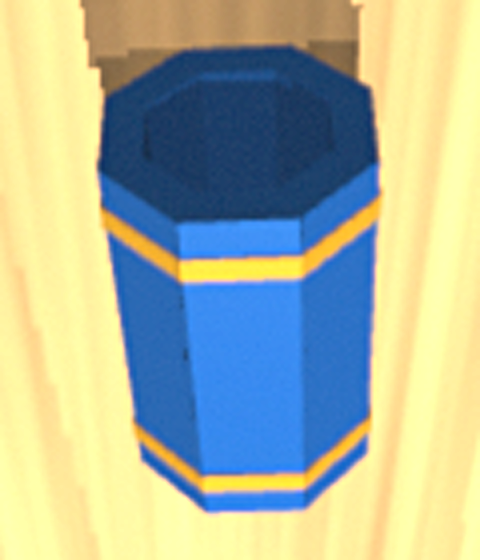

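```bash
python3 - <<'E'
from h import *
s=env.state()
w=plane("wrist",[(265,185),(295.5,185),(271.2,257.5),(296.2,257.5)],50,s);print(w.round(1))
a=(w[0]+w[1])/2;b=(w[2]+w[3])/2;d=a-b;print("ctr",(a+b)/2,"len",np.linalg.norm(d),"yaw",np.degrees(np.arctan2(-d[0],d[1])))
for z in (50,):
  o=plane("wrist",[(244.5,170),(315,170)],25,s);print(o)
# candidate grasp
E
```

```text
[[ 497.1 -169.5   50. ]
 [ 517.8 -169.5   50. ]
 [ 500.2 -253.7   50. ]
 [ 521.7 -253.7   50. ]]
ctr [ 509.21021797 -211.59908025   50.        ] len 84.2918784238231 yaw 2.3603788251045663
[[ 481.01376791 -177.26329641   25.        ]
 [ 533.60648933 -177.32422516   25.        ]]
```

```bash
python3 - <<'E'
from h import *
R=tool(20,2.4);G=np.array([509,-211.5,27.5])
plan(G-60*R[:,2],R,5)
print(R.round(3),G+11*R[:,2])
E
```

```text
[[1,3,15,2,0.2,-0.5,0],[0,3,15,2,0.2,-0.4,0],[1,4,14,2,0.2,-0.5,0],[0,5,14,2,0.2,-0.4,0],[0.3,4.8,14.5,2,0.2,-0.5,0]]
[[ 0.999  0.039  0.014]
 [ 0.042 -0.939 -0.342]
 [ 0.     0.342 -0.94 ]] [ 509.15754549 -215.25892147   17.16338117]
```

Emit:
jog_arm(
  targets=[
    [[1,3,15,2,0.2,-0.5,0],[0,3,15,2,0.2,-0.4,0],[1,4,14,2,0.2,-0.5,0],[0,5,14,2,0.2,-0.4,0],[0,5,14,2,0.2,-0.5,0],[0,0,0,0,0,0,0],[0,0,0,0,0,0,0]],
  ],
  squeeze=60,
)

```text
time: 2.4
ee_pos: [507.7, -191.1, 84.5]
eef_rot: [[0.999, 0.039, 0.013], [0.041, -0.938, -0.343], [-0.001, 0.343, -0.939]]
ft_force: [0.2, -0.2, 0.4]
gripper_width: 85.3
```

```bash
python3 - <<'E'
from h import *
R=tool(20,2.4);G=np.array([509,-211.5,27.5])
s=env.state();print(s["ee_pos"],s["eef_rot"].round(3))
im=np.ascontiguousarray(eyes.get_image("wrist")[:,:,::-1])
for p in proj("wrist",[[509,-211.5,50],[509-1.7,-211.5+42,50],[509+1.7,-211.5-42,50]],s): cv2.circle(im,(int(p[0]),int(p[1])),3,(0,0,255),-1)
cv2.imwrite("pics/w2.png",im)
plan(G+11*R[:,2],R,5)
E
```

```text
[ 507.7404187  -191.09752616   84.5486956 ] [[ 0.999  0.039  0.013]
 [ 0.041 -0.938 -0.343]
 [-0.001  0.343 -0.939]]
[[0,-0,14,0,0,0,0],[0,-0,14,0,0,0,0],[0,-0,15,0,0,0,0],[0,-0,14,0,0,0,0],[0.1,-0,15,0.1,0,0,0]]
```

View pics/w2.png

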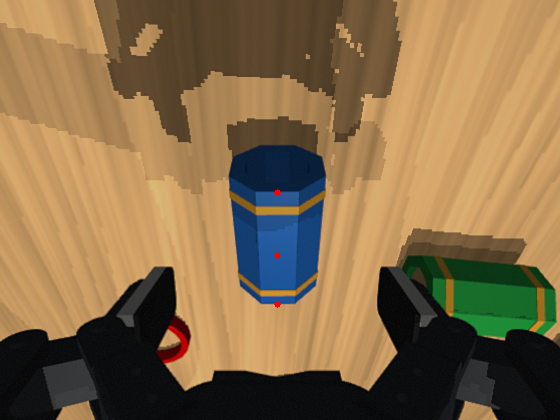

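The predicted axis lands on the bar: the red dots at (277,193), (277,255) and (277,304) run along its top flat. The socket end at the top shows only deep blue walls, and the fingers straddle the bar.

Emit:
jog_arm(
  targets=[
    [[0,0,14,0,0,0,0],[0,0,14,0,0,0,0],[0,0,15,0,0,0,0],[0,0,14,0,0,0,0],[0,0,15,0,0,0,0],[0,0,0,0,0,0,0],[0,0,0,0,0,0,0]],
  ],
)

```text
time: 3.15
ee_pos: [509.0, -214.6, 16.0]
eef_rot: [[0.999, 0.042, 0.013], [0.044, -0.939, -0.342], [-0.002, 0.342, -0.94]]
ft_force: [-0.4, 0.9, 0.9]
gripper_width: 85.0
```

Emit:
jog_arm(
  targets=[
    [[0,0,0,0,0,0,255],[0,0,0,0,0,0,255],[0,0,0,0,0,0,255],[0,0,0,0,0,0,255],[0,0,0,0,0,0,255],[0,0,0,0,0,0,255],[0,0,0,0,0,0,255],[0,0,0,0,0,0,255],[0,0,0,0,0,0,255],[0,0,0,0,0,0,255]],
  ],
  squeeze=60,
)

```text
time: 4.15
ee_pos: [509.7, -214.6, 17.3]
eef_rot: [[0.999, 0.042, 0.015], [0.045, -0.938, -0.343], [-0.0, 0.343, -0.939]]
ft_force: [-1.5, 2.5, 6.3]
gripper_width: 49.0
```

```bash
python3 - <<'E'
from h import *
s=env.state();print(s)
im=np.ascontiguousarray(eyes.get_image("wrist")[:,:,::-1])
cv2.imwrite("pics/w3.png",im)
E
```

```text
{'time': 4.15, 'joint_positions': array([-20.50509176,  13.7992596 , 106.3433759 , -22.97229583,
        53.99044019, -10.39371777]), 'joint_vel': array([-0.04879341, -0.00820733,  0.0297531 , -0.04412684,  0.00019301,
        0.00546729]), 'joint_torque': array([-1.05052952e+00, -6.59794736e+01, -4.49158645e+01, -1.95986263e+00,
       -6.87807575e-01, -5.63040288e-03]), 'ee_pos': array([ 509.70791492, -214.63569797,   17.26560746]), 'eef_rot': array([[ 9.99001081e-01,  4.19759935e-02,  1.53250331e-02],
       [ 4.46860223e-02, -9.38346012e-01, -3.42797201e-01],
       [-9.06933986e-06,  3.43139589e-01, -9.39284420e-01]]), 'ft_force': array([-1.45517738,  2.45169353,  6.28559408]), 'torque': array([ 0.2592555 ,  0.12860598, -0.06312299]), 'gripper_width': 48.971675311896554}
```

View pics/w3.png

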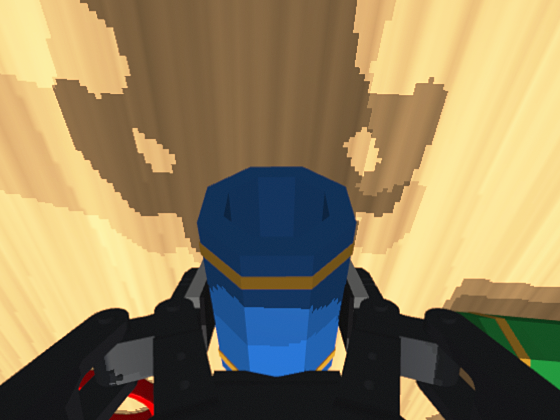

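```bash
cat >> h.py <<'E'
A_T=np.array([0,-.9385,-.3430]);A_T/=np.linalg.norm(A_T)
C_T=np.array([0,.0,-11.])
def final(c=(486,281.5,150),a=None,ct=None):
    a=A_T if a is None else a; ct=C_T if ct is None else ct
    x=np.array([1.,0,0]); x=x-a*(x@a); x/=np.linalg.norm(x)
    B=np.c_[x,np.cross(a,x),a]; W=np.c_[[1,0,0],[0,1,0],[0,0,1]]
    R=W@B.T
    return np.array(c)-R@ct,R
E
python3 - <<'E'
from h import *
s=env.state();c=s["eef_rot"].T@(np.array([509.5,-211.5,25])-s["ee_pos"]);print(c)
plan(s["ee_pos"]+[0,0,150],s["eef_rot"],5,255)
print(final(ct=c))
E
```

```text
[-0.05227742 -0.28082408 -8.34966165]
[[-0,10,-28,0,0,0,255],[-0,10,-28,0,0,0,255],[-0,10,-28,0,0,0,255],[-0,11,-28,0,0,0,255],[-0,10.5,-28.9,0,0,0,255]]
(array([486.05227742, 289.24591288, 146.87005664]), array([[ 1.        ,  0.        ,  0.        ],
       [ 0.        , -0.34326936,  0.939237  ],
       [ 0.        , -0.939237  , -0.34326936]]))
```

Emit:
jog_arm(
  targets=[
    [[0,3,-9,0,0,0,255],[0,10,-28,0,0,0,255],[0,10,-28,0,0,0,255],[0,10,-28,0,0,0,255],[0,10,-28,0,0,0,255],[0,8,-20,0,0,0,255],[0,0,0,0,0,0,255],[0,0,0,0,0,0,255]],
  ],
)

```text
time: 5.0
ee_pos: [509.3, -214.1, 166.5]
eef_rot: [[0.999, 0.042, 0.014], [0.044, -0.939, -0.342], [-0.001, 0.343, -0.939]]
ft_force: [0.4, 0.1, -2.6]
gripper_width: 48.7
```

```bash
python3 - <<'E'
from h import *
s=env.state();print(s["ee_pos"],s["gripper_width"],s["ft_force"])
im=np.ascontiguousarray(eyes.get_image("wrist")[:,:,::-1]);cv2.imwrite("pics/w4.png",im)
c=np.array([0,-.3,-8.35]);P,R=final(ct=c)
plan(P+[0,0,20],R,20,255)
E
```

```text
[ 509.27789165 -214.10744154  166.50426362] 48.74341497537598 [ 0.42966422  0.08693313 -2.60272263]
[[-0,-24,-9,4.5,0.1,0.1,255],[-0,-24,-7,4.5,0.1,0.1,255],[-0,-25,-5,4.5,0.1,0.1,255],[-0,-25,-3,4.5,0.1,0.1,255],[-0,-25,-1,4.5,0.1,0.1,255],[-0,-25,1,4.5,0.1,0.1,255],[-0,-25,3,4.5,0.1,0.1,255],[-0,-25,5,4.5,0.1,0.1,255],[-0,-24,7,4.5,0.1,0.2,255],[-1,-24,9,4.5,0.1,0.2,255],[-1,-23,11,4.5,0,0.1,255],[-1,-22,12,4.5,0.1,0.2,255],[-1,-21,14,4.5,0.1,0.1,255],[-1,-20,16,4.5,0,0.2,255],[-1,-18,17,4.5,0.1,0.1,255],[-1,-17,18,4.5,0,0.2,255],[-1,-15,20,4.5,0.1,0.1,255],[-1,-14,21,4.5,0,0.2,255],[-1,-12,22,4.5,0.1,0.1,255],[-0.5,-10.5,22.4,4.4,0,0.2,255]]
```

View pics/w4.png

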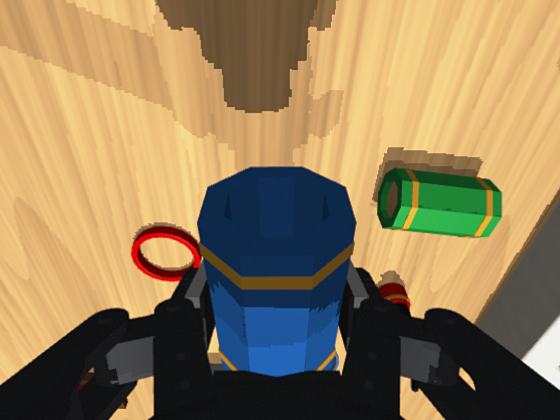

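The stand is lifted with no slip: the near rim is at the same pixels (200–355, 167–290) as before the lift. Next I move over the mat while turning it.

Emit:
jog_arm(
  targets=[
    [[0,-24,-9,4.5,0.1,0.1,255],[0,-24,-7,4.5,0.1,0.1,255],[0,-25,-5,4.5,0.1,0.1,255],[0,-25,-3,4.5,0.1,0.1,255],[0,-25,-1,4.5,0.1,0.1,255],[0,-25,1,4.5,0.1,0.1,255],[0,-25,3,4.5,0.1,0.1,255],[0,-25,5,4.5,0.1,0.1,255],[0,-24,7,4.5,0.1,0.2,255],[-1,-24,9,4.5,0.1,0.2,255]],
  ],
)

```text
time: 6.05
ee_pos: [498.5, 39.2, 166.3]
eef_rot: [[1.0, 0.026, 0.001], [0.023, -0.905, 0.426], [0.012, -0.425, -0.905]]
ft_force: [-0.5, 0.7, -1.4]
gripper_width: 49.2
```

Emit:
jog_arm(
  targets=[
    [[-1,-23,11,4.5,0,0.1,255],[-1,-22,12,4.5,0.1,0.2,255],[-1,-21,14,4.5,0.1,0.1,255],[-1,-20,16,4.5,0,0.2,255],[-1,-18,17,4.5,0.1,0.1,255],[-1,-17,18,4.5,0,0.2,255],[-1,-15,20,4.5,0.1,0.1,255],[-1,-14,21,4.5,0,0.2,255],[-1,-12,22,4.5,0.1,0.1,255],[0,-10,22,4.4,0,0.2,255]],
  ],
)

```text
time: 7.05
ee_pos: [486.4, 289.2, 165.8]
eef_rot: [[1.0, -0.002, 0.0], [-0.001, -0.342, 0.94], [-0.002, -0.94, -0.342]]
ft_force: [0.3, 0.2, -1.1]
gripper_width: 49.0
```

```bash
python3 - <<'E'
from h import *
s=env.state();print(s["ee_pos"],s["eef_rot"].round(3),s["gripper_width"],s["ft_force"],s["joint_positions"].round(1))
for n in ("wrist","scene","top"):
    im=np.ascontiguousarray(eyes.get_image(n)[:,:,::-1]);cv2.imwrite(f"pics/{n}5.png",im)
c=np.array([0,-.3,-8.35]);P,R=final(ct=c)
plan(P,R,4,255)
E
```

```text
[486.36107664 289.22649744 165.81888861] [[ 1.    -0.002  0.   ]
 [-0.001 -0.342  0.94 ]
 [-0.002 -0.94  -0.342]] 48.975559856632884 [ 0.3200774   0.22086956 -1.12182919] [ -9.8  14.2 111.7  68.2  85.9 -36.8]
[[0,4,2,0,0,-0,255],[0,4,1,0,0,-0.1,255],[0,4,2,0,0.1,-0,255],[0.3,5,1.4,0,0,-0.1,255]]
```

View pics/scene5.png

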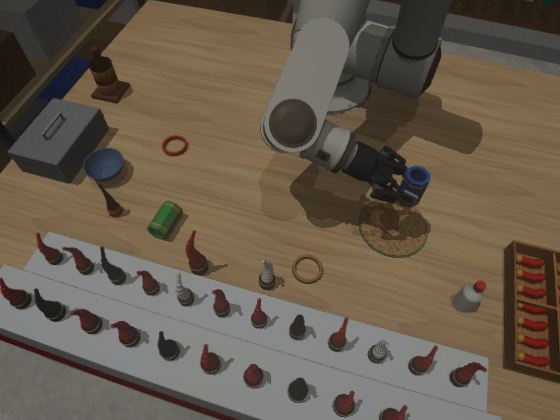

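View pics/wrist5.png

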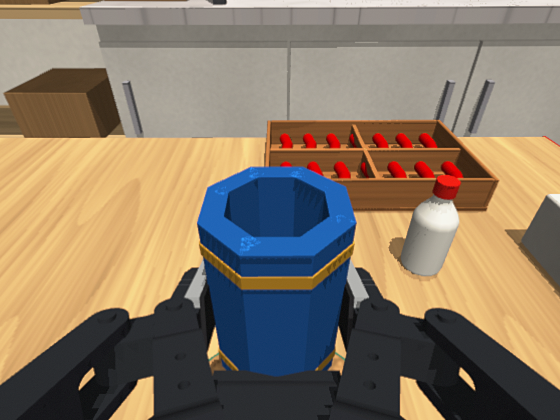

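View pics/top5.png

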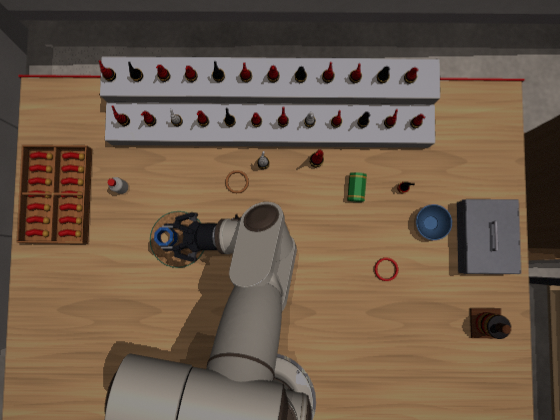

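```bash
python3 - <<'E'
from h import *
for n,bx in (("top",(140,210,200,265)),("scene",(370,150,450,250))):
    im=cv2.imread(f"pics/{n}5.png");q=[[486,281.5,212],[486,281.5,128]]
    print(n,proj(n,q),"mat",proj(n,[[486,281.5,6]]))
    hsv=cv2.cvtColor(im,cv2.COLOR_BGR2HSV);m=cv2.inRange(hsv,(105,90,30),(130,255,255));x0,y0,x1,y1=bx;k=np.zeros_like(m);k[y0:y1,x0:x1]=m[y0:y1,x0:x1]
    c=max(cv2.findContours(k,0,1)[0],key=cv2.contourArea);print(cv2.boundingRect(c),cv2.minAreaRect(c))
    cv2.imwrite(f"pics/{n}5c.png",cv2.resize(im[y0:y1,x0:x1],None,fx=6,fy=6,interpolation=2))
# mat from scene original
im=cv2.imread("pics/scene0.png");hsv=cv2.cvtColor(im,cv2.COLOR_BGR2HSV)
m=cv2.inRange(hsv,(35,50,20),(95,255,255));k=np.zeros_like(m);k[190:265,350:435]=m[190:265,350:435]
w=plane("scene",np.argwhere(k)[:,::-1],6)[:,:2];c=np.linalg.lstsq(np.c_[2*w,np.ones(len(w))],(w**2).sum(1),rcond=None)[0];print(c[:2],np.sqrt(c[2]+c[0]**2+c[1]**2),len(w))
E
```

```text
top [[163.32473949 235.68043468]
 [169.59124721 237.07408644]] mat [[177.58388011 238.85148234]]
(154, 227, 24, 19) ((165.5, 236.0), (18.0, 23.0), 90.0)
scene [[417.57155691 174.7441909 ]
 [406.73572886 197.61441699]] mat [[393.5011674  225.39635075]]
(406, 166, 24, 20) ((417.0384826660156, 175.3076934814453), (23.730052947998047, 17.846569061279297), 11.309932708740234)
[487.89040961 279.79718502] 86.03057589602439 142
```

View pics/top5c.png

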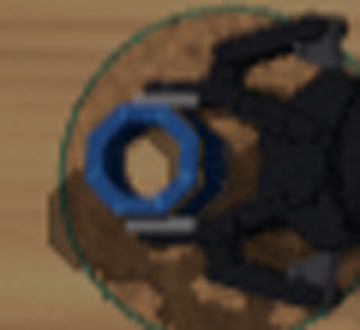

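View pics/scene5c.png

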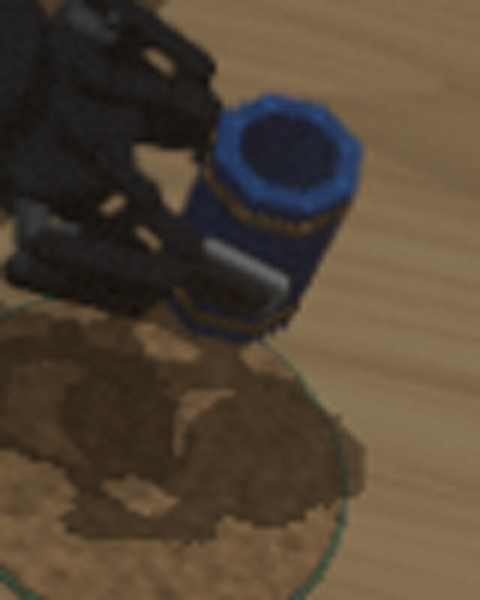

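Emit:
jog_arm(
  targets=[
    [[0,4,2,0,0,0,255],[0,4,1,0,0,0,255],[0,4,2,0,0,0,255],[0,5,1,0,0,-0.1,255],[0,0,0,0,0,0,255],[0,0,0,0,0,0,255],[0,0,0,0,0,0,255]],
  ],
)

```text
time: 7.9
ee_pos: [487.0, 288.1, 149.1]
eef_rot: [[1.0, 0.003, 0.0], [0.001, -0.344, 0.939], [0.003, -0.939, -0.344]]
ft_force: [-0.5, 0.7, -2.2]
gripper_width: 48.8
```

```bash
python3 - <<'E'
from h import *
s=env.state();R=s["eef_rot"];print(s["time"],np.abs(s["joint_vel"]).max(),s["ee_pos"]+R@[0,-.3,-8.35],R@A_T,proj("top",[s["ee_pos"]+R@[0,-.3,-8.35]+[0,0,42]]),proj("scene",[s["ee_pos"]+R@[0,-.3,-8.35]+[0,0,42]]))
a=[eyes.get_image(n)[:,:,::-1] for n in ("wrist","scene")];cv2.imwrite("pics/fin.png",np.hstack([cv2.resize(i,(400,300)) for i in a]))
im=a[1];hsv=cv2.cvtColor(np.ascontiguousarray(im),cv2.COLOR_BGR2HSV)[150:250,370:450];m=cv2.inRange(hsv,(105,90,30),(130,255,255));c=max(cv2.findContours(m,0,1)[0],key=cv2.contourArea);print(np.array(cv2.minAreaRect(c)[0])+[370,150])
E
```

```text
7.9 0.08497221658869092 [487.01789728 280.38368069 152.25022164] [-2.57707371e-03  7.16405696e-04  9.99996423e-01] [[165.12454877 235.62020236]] [[414.57914164 180.11042344]]
[414. 180.]
```

View pics/fin.png

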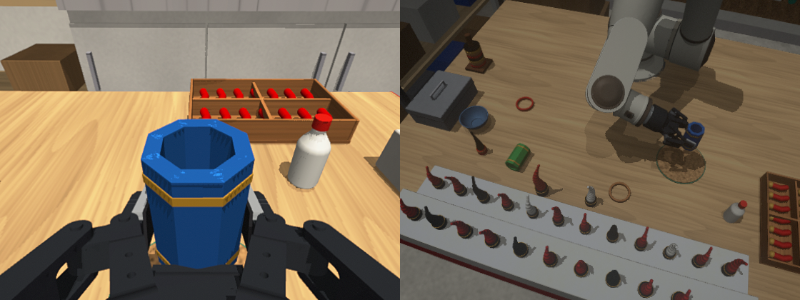

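The stand is upright with the deep blue-walled socket on top, at wrist (197,148) in the half-size picture. It is over the mat and not moving, and the other goods are where they were.

```bash
python3 -c "
from rig import ticket;print(ticket.hand_in())"
```

```text
the job is handed in; nothing more can be done
None
```

The job is handed in at about 8 s of the 35 s allowed. The blue stand is held over the mat with its socket facing straight up, still in the gripper.

- **Socket end:** From the wrist camera, the end facing +y showed only deep blue walls and no wood floor, so I took it as the socket. I did not look at the other end directly.
- **Pick-up and turn:** I gripped the stand across its upright flats, lifted it, turned it 90° and carried it over the mat.
- **Last checks:** The stand's centre computes to (487, 280, 152) mm. The mat's centre came out at (486, 281.5) from the top camera and (488, 280) from the scene camera, a 2 mm disagreement. The socket axis computes to within 0.2° of vertical, assuming the stand did not shift in the grip; the wrist pictures showed no slip. In the scene view the rim was within 1 pixel of where I predicted it, and the arm was still.
- **Other goods:** They looked unmoved in the last pictures. No check failed.

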